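Draw the safety bolt of a tool chest

ROBOT

A 6-joint arm with a two-finger parallel gripper is mounted at the origin on the work surface. World frame = base frame: x ahead of the robot, y to its left, z up, the work surface at z = 0. Lengths are in m, angles in rad, forces in N, time in s.
With the tool pointing down it reaches from about 0.3 to 0.775 m from the base axis. Payload 14.6 kg.
Tool frame: the origin (TCP) lies at the very end of the fingers, on their centre line; the grasp point (between the pads) lies 19 mm behind it; z points along the fingers, x is the direction in which the jaws open and shut, and the axes are right-handed (so a half turn about z gives the same grasp; the last joint's range is limited). The gripper opens to 94 mm and grips with 3 to 60 N. Pads are 16 mm wide; open, the fingers measure 119 mm over their backs; the gripper's body (75 mm by 177 mm) begins 78 mm behind the grasp point.
Start: joints at [-1.226, 0.3, 1.521, -0, 1.321, -0.067], TCP at [0.22, -0.504, 0.18] pointing down, gripper open.
Joint ranges: [-3.03, 3.03], [-0.79, 2.21], [0.23, 2.52], [-1.04, 4.18], [0, 3.07], [-2.55, 2.55]. Speed limits (rad/s): [2.22, 2.22, 2.57, 3.14, 3.14, 3.14].

INTERFACE

Orientations are given as a unit quaternion [x, y, z, w].
In Python, from bench import r, optics gives the robot as it stands.
- The arm moves only by the tool servo_tool, never from a script. Its argument "commands" is a list that holds one entry, the list of rows, each a list of 7 numbers: the shift along the world's x, y, z in cm, then the turn, a rotation vector about the world's x, y, z in degrees, then the closure, from 0 (fully open) to 1 (shut). A call has 1 to 20 rows; each row shifts and turns the commanded pose from where the row before left it; what a row does not reach is not made up. A row lasts 1/8 s, in which the tool goes at most 62.5 mm and 10.7 degrees, less where a joint would pass 70% of its speed; a pose out of reach is approached as far as the arm can. A call is refused whole if a number of a shift passes 6.25 or a number of a turn 10.7, either way. A call with a gripper value outside its range is refused whole. The fingers move at their own pace and stop on an object; "force" is the grip in N (left out, the last holds). Time passes only in rows, so rows that do not move let the fingers close. It gives the time, the measured TCP pose, the force and the opening at its end, in the units of the state.
- r.read_state(): the state, without advancing time (a new reading comes with each control period).
- optics.capture(name): name is "side" or "top" or "wrist"; returns the picture (384x512x3 uint8, red, green, blue); there is no depth.
- optics.camera_model(name): a dict with "K" (3x3 intrinsics, pixels), "R" (3x3) and "t" (3): a world point X has camera coordinates R X + t; the wrist camera has in their place "tool_from_camera" (4x4, takes a point from camera to tool coordinates, whose origin is the TCP and whose axes are the tool frame's). Camera axes: x right, y down, z forward; pixel columns grow to the right and rows downward; lengths in m; the calibration is good to about 2 mm. A picture is of the moment at which its call begins: read the wrist's pose just before it. camera_model takes no time and is no camera call.
- r.sign_off(): hands the job in, once; it reports no verdict.
The state is a dict: "t": time; "joint_positions": joint angles; "dq": joint speeds; "effort": joint torques, N m; "eef_pos": TCP position; "tcp_rot": TCP orientation; "ft_force": force on the tool from outside, world axes, zero at the start; "ft_torque": the same for the moment, N m; "opening": finger opening in m.
Only numpy, scipy, OpenCV 4.12 (cv2) and the standard library are available. Lean on these libraries where they do the work, as an engineer would, in place of code of your own. Each camera call takes 0.05 s, during which the arm holds its last target.

TASK

Unbolt the lid of the plywood tool chest: press the bolt's spring catch (the grooved thumb plate) down with one fingertip and keep it held down while the other fingertip pushes the bolt's upright knob all the way back, away from the keeper; then let go, so that the catch springs up again and holds the bolt drawn. Do not grip or lift anything: the lid stays shut, and the offcut, glue, mallet and try square stay where they lie.

Things in the scene. Friction and masses are not known exactly. Their poses are not given: they have to be found in the camera images.
- chest: plywood tool chest standing on the bench, fixed: 300 mm deep (x), 360 mm wide (y), 120 mm high to the flat top of its lid. Origin: centre of its underside. Its x axis points from the keeper side to the hinge side and is the direction in which the bolt is drawn. The top is a fixed 60 mm rail (x -150 to -90 mm) with the keeper, a dark staple 23 mm high at x = -119 mm, then the lid. The bolt lies on the chest's centre line (y = 0) along x, on a dark base plate 46 mm wide
- lid (a joint): hinge of the lid at the chest's +x edge, rad: 0 shut; grows as the front edge is lifted
- lid_middle (a point): centre of the top face of the lid (238 x 360 mm, at chest x = 31 mm)
- catch_top (a point): centre of the top face of the spring catch: a flat grooved bright steel thumb plate, 36 mm along chest x and 28 mm across, 6 mm thick, on a shank above the dark housing (a bridge 50 x 42 mm, 22 mm high over the lid) that the bolt's bar runs through. The plate's top stands 36 mm above the lid at rest (156 mm above the bench) at chest x = -20 mm, y = 0, and goes straight down 8 mm when pressed
- catch (a joint): travel of the spring catch, m: 0 up, 0.008 fully down. Spring: about 3 N to start it, 8 N fully down. Up, its shoulder locks the bolt (with 3 mm of play); the bolt is free once it is 0.006 down. It springs up by itself with the bolt home, or drawn by 0.036 or more; with the bolt between these it stays about 0.0055 down under the bar
- knob_top (a point): centre of the top of the bolt's knob: an upright bright steel post of 16 mm diameter, 33 mm tall, at the tail of the bolt's flat bar (30 mm wide). The top stands 50 mm above the lid (170 mm above the bench), the foot and the top of the bar 17 mm above the lid. With the bolt home it stands 52 mm from the middle of the catch along chest +x, and moves with the bolt; nothing lies between catch and knob above 22 mm over the lid
- bolt (a joint): travel of the bolt, m: 0 home in the keeper, 0.038 fully drawn, sliding along chest +x against about 3 N of friction; it starts home (up to 0.002 of play)
- bolt_nose (a point): tip of the bolt's bar, 14 mm above the lid; with the bolt home it stands 2 mm beyond the keeper's outer side
- offcut: bystander: piece of chipboard 110 x 50 x 12 mm lying on the lid beside the bolt; origin at the centre of its underside
- glue: bystander: yellow glue bottle standing on the bench, 62 mm across, 162 mm high; origin at the centre of its foot
- mallet: bystander: wooden mallet lying on the bench, 295 mm long along its x, head 75 x 120 x 55 mm at its +x end; origin under the middle of its length
- square: bystander: try square lying on the bench, wooden stock 110 mm along its x, steel blade 150 mm along its y; origin under the middle of the stock

How it is judged:
On the way, in this order (a step that is already met when the one before it is completed fails the run):
1. a fingertip holds the catch down, the bolt still home (value of joint catch above 0.005 m and contact force between the fingers and catch above 0.5 N and value of joint bolt below 0.006 m), for 0.05 s.
2. the bolt is half drawn, the catch still held down by a fingertip (value of joint bolt between 0.01 and 0.03 m and value of joint catch above 0.005 m and contact force between the fingers and catch above 0.3 N), for 0.02 s.
3. the bolt is fully drawn, the catch still held down by a fingertip (value of joint bolt above 0.034 m and value of joint catch above 0.005 m and contact force between the fingers and catch above 0.3 N), for 0.02 s.
At the end, for the whole second after the job is handed in: The bolt is drawn at least 34 mm of its 38 mm, the catch has sprung up again (less than 2 mm down) and locks the bolt there, the lid is shut (under 0.02 rad) (value of joint bolt above 0.034 m and value of joint catch below 0.002 m and value of joint lid below 0.02 rad); the robot touches nothing.
It fails at once if the lid is lifted (more than 0.03 rad) (value of joint lid above 0.03 rad).
It fails at once if the offcut, glue, mallet or try square is lifted or shifted by more than 15 mm (distance of any of offcut, glue, mallet, square from where it was at the start of the episode above 0.015 m).
It also fails if it takes over 38 s, if anything falls off the work surface, if the arm or the gripper's body presses on something with over 40 N, if the wrist force passes 120 N, or if a joint passes its speed limit or range.

## Working session

There is one attempt and no reset: what is moved stays moved. The work goes in short steps, Python scripts to look and compute and a tool call to move; the robot and the scene stay as the last step left them, time stands still between calls to the robot, and variables do not carry over. Pictures are saved under pics/ and viewed, and the job is handed in when it is done.

Besides the shell and the picture viewer there is one more tool, called after "Call:" in YAML: its name, and indented under it one key for each argument. servo_tool: Moves the arm, as the interface text tells. Its arguments: {"type":"object","properties":{"commands":{"type":"array","items":{"type":"array","items":{"type":"array","items":{"type":"number"}}}},"force":{"type":"number"}},"required":["commands"]}

```bash
mkdir -p pics; ls; python3 - <<'E'
from bench import r, optics
import cv2
for n in ["side","top","wrist"]:
    cv2.imwrite(f"pics/{n}0.png",optics.capture(n)[:,:,::-1])
    m=optics.camera_model(n); print(n,{k:v for k,v in m.items()})
print(r.read_state())
E
```

```text
pics
side {'K': array([[388.21171696,   0.        , 254.51653043],
       [  0.        , 388.21171696, 199.23702675],
       [  0.        ,   0.        ,   1.        ]]), 'R': array([[-7.16934960e-01, -6.97139697e-01, -7.10846719e-04],
       [-4.68597953e-01,  4.82658230e-01, -7.39903366e-01],
       [ 5.16159105e-01, -5.30129489e-01, -6.72712794e-01]]), 't': array([0.40952644, 0.31946371, 0.89785336])}
top {'K': array([[444.268681  ,   0.        , 253.17053563],
       [  0.        , 444.268681  , 196.02335706],
       [  0.        ,   0.        ,   1.        ]]), 'R': array([[-0.0049402 , -0.99996669,  0.00649711],
       [-0.98537433,  0.00376121, -0.17036222],
       [ 0.17033211, -0.00724371, -0.98536009]]), 't': array([0.05482318, 0.55953253, 1.13612409])}
wrist {'K': array([[264.53068617,   0.        , 258.02067442],
       [  0.        , 264.53068617, 192.90590906],
       [  0.        ,   0.        ,   1.        ]]), 'tool_from_camera': array([[ 9.99999839e-01,  1.06627562e-04, -5.56679693e-04,
        -4.70912839e-04],
       [ 3.91570317e-05,  9.66802793e-01,  2.55523692e
[... 178 characters left out ...]
      1.00000000e+00]])}
{'t': 0.15, 'joint_positions': array([-1.22561216e+00,  3.00324296e-01,  1.52137297e+00,  1.01493728e-05,
        1.32068080e+00, -6.65832014e-02]), 'dq': array([ 0.00021409,  0.0001019 , -0.00164707, -0.00027737,  0.00027357,
       -0.00055208]), 'effort': array([ 2.75841639e-04, -5.31967270e+01, -3.52823925e+01,  7.08023203e-02,
        2.36302736e-02, -7.42634234e-05]), 'eef_pos': array([ 0.22007104, -0.50384738,  0.17965491]), 'tcp_rot': array([ 8.36727874e-01, -5.47618763e-01, -3.10591582e-04, -2.40363635e-04]), 'ft_force': array([ 0.23453857, -0.42358944,  0.53936155]), 'ft_torque': array([ 0.04275688, -0.02386567, -0.03938568]), 'opening': 0.0939302127188809}
```

View pics/top0.png

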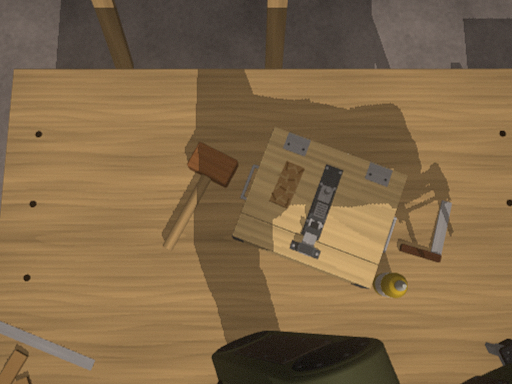

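View pics/side0.png

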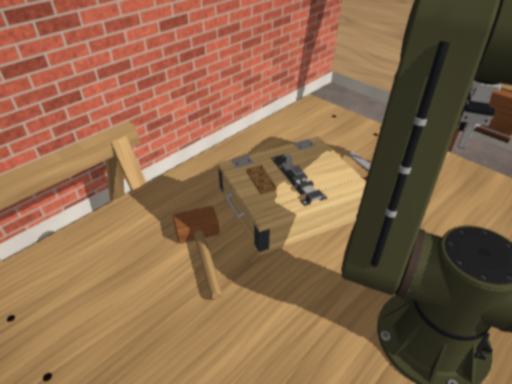

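The top view shows the chest with its bolt running from the keeper at about (307,245) to the tail at about (333,172). The offcut is at (287,185) and the glue at (395,285). I'll zoom in next.

```bash
python3 - <<'E'
import cv2
a=cv2.imread("pics/top0.png")[115:300,220:420]
cv2.imwrite("pics/topz.png",cv2.resize(a,None,fx=4,fy=3.2,interpolation=cv2.INTER_CUBIC)[:600] if 0 else cv2.resize(a[30:175,40:190],None,fx=4,fy=4,interpolation=cv2.INTER_CUBIC))
b=cv2.imread("pics/side0.png")[130:260,210:370]
cv2.imwrite("pics/sidez.png",cv2.resize(b,None,fx=4.5,fy=4.5,interpolation=cv2.INTER_CUBIC))
E
```

```text
(no output)
```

View pics/topz.png

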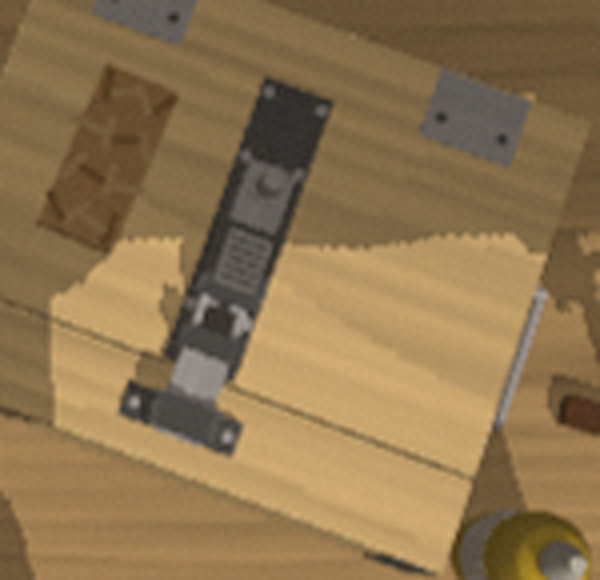

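View pics/sidez.png

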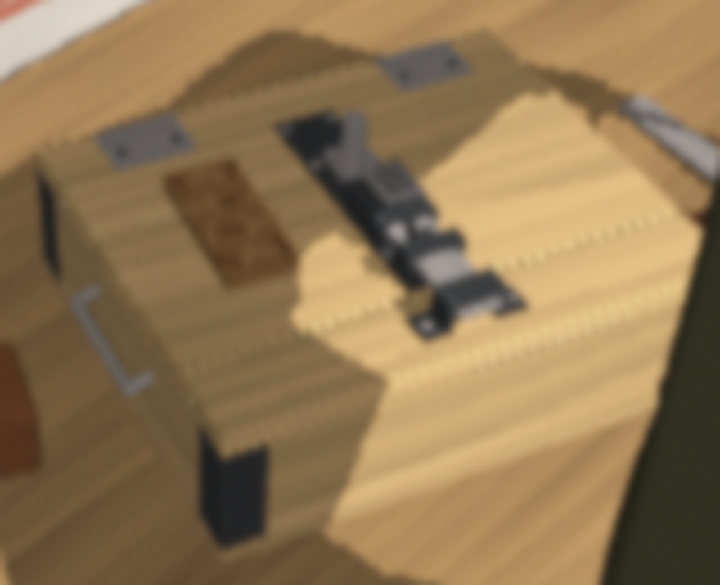

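View pics/wrist0.png

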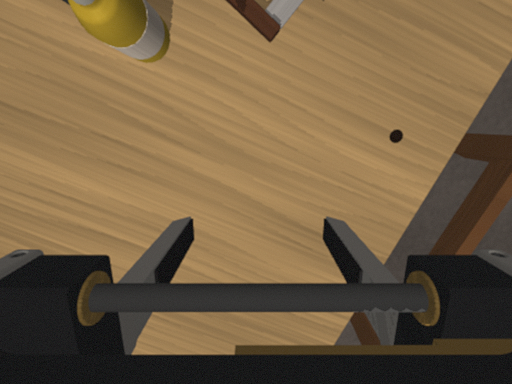

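The zoomed view shows the knob top at about (327.5,190.5) and the catch plate at about (320.5,210). The keeper is at the near (robot) side.

```bash
cat > h.py <<'E'
import numpy as np
from bench import r, optics
def ray(n,u,v,z):
    m=optics.camera_model(n); K,R,t=m["K"],m["R"],m["t"]
    d=R.T@np.linalg.solve(K,[u,v,1.]); c=-R.T@t
    return c+d*(z-c[2])/d[2]
def tri(u1,v1,u2,v2):
    A=[];b=[]
    for n,u,v in (("top",u1,v1),("side",u2,v2)):
        m=optics.camera_model(n);K,R,t=m["K"],m["R"],m["t"]
        d=R.T@np.linalg.solve(K,[u,v,1.]);d/=np.linalg.norm(d);P=np.eye(3)-np.outer(d,d);A.append(P);b.append(P@(-R.T@t))
    return np.linalg.solve(sum(A),sum(b))
E
python3 - <<'E'
from h import *
import numpy as np
np.set_printoptions(precision=4,suppress=True)
T=lambda x,y:(260+(x+.5)/4-.5,145+(y+.5)/4-.5)
P={}
for k,(x,y,z) in dict(knob=(270,180,.170),catch=(242,260,.156),platTL=(268,78,.122),platTR=(333,102,.122),keepL=(132,400,.122),keepR=(228,436,.122),
  c1=(30,0,.12),c2=(588,121,.12),c3=(438,572,.12),offa=(108,66,.132),offb=(178,97,.132),offc=(107,252,.132),offd=(38,224,.132),glue=(568,562,.162)).items():
    P[k]=ray("top",*T(x,y),z); print(k,P[k])
d=P['knob']-P['catch']; print(np.hypot(*d[:2]),np.degrees(np.arctan2(d[1],d[0])))
m=(P['platTL']+P['platTR'])/2-(P['keepL']+P['keepR'])/2;print(np.linalg.norm(m),np.degrees(np.arctan2(m[1],m[0])))
e=P['c2']-P['c3'];print(np.linalg.norm(e),np.degrees(np.arctan2(e[1],e[0])))
S=lambda x,y:(210+x/4.5,130+y/4.5)
print(S(350,120),S(395,180))
print("tri knob",tri(*T(270,180),*S(350,120)),"catch",tri(*T(242,260),*S(395,182)))
E
```

```text
knob [ 0.5535 -0.1239  0.17  ]
catch [ 0.5072 -0.1079  0.156 ]
platTL [ 0.6281 -0.1333  0.122 ]
platTR [ 0.6124 -0.1739  0.122 ]
keepL [ 0.4257 -0.0432  0.122 ]
keepR [ 0.4035 -0.1014  0.122 ]
c1 [0.6803 0.0166 0.12  ]
c2 [ 0.6    -0.3351  0.12  ]
c3 [ 0.3214 -0.2264  0.12  ]
offa [ 0.6337 -0.0314  0.132 ]
offb [ 0.6136 -0.0748  0.132 ]
offc [ 0.5159 -0.0286  0.132 ]
offd [0.5335 0.0137 0.132 ]
glue [ 0.3282 -0.2914  0.162 ]
0.0489941741935972 -19.093663538826025
0.22113619111863372 -21.56885251401086
0.29906165546429303 -21.31773541782064
(287.77777777777777, 156.66666666666666) (297.77777777777777, 170.0)
tri knob [ 0.5545 -0.1238  0.1682] catch [ 0.5065 -0.1095  0.1516]
```

Call:
servo_tool:
  commands:
    - [[0, 0, 5, 0, 0, 0, 0], [0, 0, 5, 0, 0, 0, 0], [3.6, 4.9, 0, 0, 0, 5, 0], [3.6, 4.9, 0, 0, 0, 5, 0], [3.6, 4.9, 0, 0, 0, 5, 0], [3.6, 4.9, 0, 0, 0, 5, 0], [3.6, 4.9, 0, 0, 0, 5, 0], [3.6, 4.9, 0, 0, 0, 5, 0], [3.6, 4.9, 0, 0, 0, 5, 0], [3.6, 4.9, 0, 0, 0, 5, 0], [0, 0, 0, 0, 0, 5, 0], [0, 0, 0, 0, 0, 0, 0], [0, 0, 0, 0, 0, 0, 0]]

```text
t: 1.78
eef_pos: [0.5079, -0.1125, 0.28]
tcp_rot: [0.982, -0.187, -0.0, -0.0]
ft_force: [-0.5, -0.8, -1.0]
opening: 0.094
```

```bash
python3 - <<'E'
from h import *
import cv2
s=r.read_state(); print(s["eef_pos"],s["tcp_rot"])
a=optics.capture("wrist")[:,:,::-1]; cv2.imwrite("pics/w1.png",a)
cv2.imwrite("pics/w1z.png",cv2.resize(a[80:280,130:390],None,fx=3,fy=3,interpolation=cv2.INTER_CUBIC))
E
```

```text
[ 0.50786295 -0.11249843  0.28001594] [ 9.82338944e-01 -1.87110120e-01 -5.63505446e-05 -6.96418887e-06]
```

View pics/w1z.png

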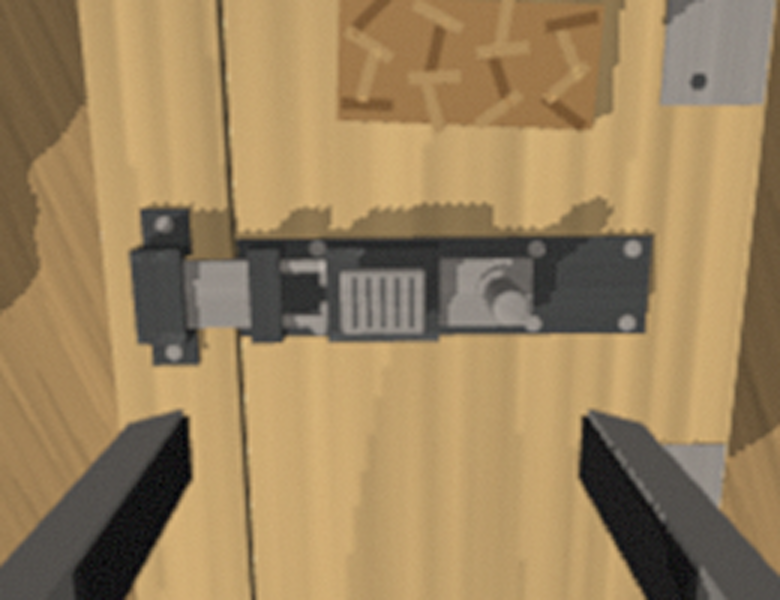

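The wrist view is clear. In the zoomed picture the catch plate has corners (341,270), (424,268), (425,333) and (341,335), and the knob top is at about (511,307). The base plate's edges run almost horizontally, so the yaw is nearly aligned.

```bash
cat >> h.py <<'E'
from scipy.spatial.transform import Rotation as Ro
def wray(u,v,z,p,q):
    M=optics.camera_model("wrist");K,T=M["K"],M["tool_from_camera"];R=Ro.from_quat(q).as_matrix()
    d=R@T[:3,:3]@np.linalg.solve(K,[u,v,1.]); c=p+R@T[:3,3]
    return c+d*(z-c[2])/d[2]
E
python3 - <<'E'
from h import *
np.set_printoptions(precision=4,suppress=True)
s=r.read_state();p,q=s["eef_pos"],s["tcp_rot"]
Z=lambda x,y:(130+(x+.5)/3-.5,80+(y+.5)/3-.5)
R=Ro.from_quat(q).as_matrix();print("toolx",R[:,0],np.degrees(np.arctan2(R[1,0],R[0,0])))
P={}
for k,(x,y,z) in dict(catch=(382.5,301.5,.156),knob=(511,307,.170),bTL=(238,236,.122),bTR=(653,234,.122),bBR=(645,332,.122),bBm=(445,333,.122),
   k1=(164,225,.125),k2=(174,352,.125),cl=(341,302,.156),cr=(424.5,301,.156),offL=(340,121,.132),offR=(590,128,.132)).items():
    P[k]=wray(*Z(x,y),z,p,q); print(k,P[k],"tool",(P[k]-p)@R)
E
```

```text
toolx [ 0.93   -0.3674  0.0001] -21.55797646032825
catch [ 0.5086 -0.1078  0.156 ] tool [-0.0011 -0.0048  0.1241]
knob [ 0.5575 -0.1263  0.17  ] tool [ 0.0512 -0.0055  0.1101]
bTL [ 0.4556 -0.0617  0.122 ] tool [-0.0673 -0.0281  0.1581]
bTR [ 0.6325 -0.1306  0.122 ] tool [ 0.1225 -0.029   0.1581]
bBR [ 0.6157 -0.1737  0.122 ] tool [0.1227 0.0172 0.1581]
bBm [ 0.5277 -0.1394  0.122 ] tool [0.0283 0.0177 0.1581]
k1 [ 0.4272 -0.0447  0.125 ] tool [-0.1    -0.0335  0.1551]
k2 [ 0.4057 -0.1004  0.125 ] tool [-0.0996  0.0262  0.1551]
cl [ 0.4922 -0.1015  0.156 ] tool [-0.0187 -0.0045  0.1241]
cr [ 0.5252 -0.1141  0.156 ] tool [ 0.0167 -0.005   0.1241]
offL [ 0.5188 -0.0322  0.132 ] tool [-0.0194 -0.0788  0.1481]
offR [ 0.6177 -0.0744  0.132 ] tool [ 0.0881 -0.0759  0.1481]
```

Call:
servo_tool:
  commands:
    - [[1.5, -0.05, -2, 0, 0, 0, 0.745], [0, 0, -2, 0, 0, 0, 0.745], [0, 0, -2.5, 0, 0, 0, 0.745], [0, 0, 0, 0, 0, 0, 0.745], [0, 0, 0, 0, 0, 0, 0.745], [0, 0, 0, 0, 0, 0, 0.745]]
  force: 20

```text
t: 2.58
eef_pos: [0.5235, -0.1128, 0.2162]
tcp_rot: [0.983, -0.186, 0.001, 0.0]
ft_force: [0.1, -0.1, 0.1]
opening: 0.0375
```

```bash
cat > look.py <<'E'
from h import *
import cv2,sys
s=r.read_state(); print(s["t"],s["eef_pos"],s["tcp_rot"],s["opening"],s["ft_force"])
a=optics.capture("wrist")[:,:,::-1]
cv2.imwrite(f"pics/{sys.argv[1]}.png",cv2.resize(a[80:280,130:390],None,fx=3,fy=3,interpolation=cv2.INTER_CUBIC))
E
python3 look.py w2
```

```text
2.575 [ 0.52345035 -0.11275267  0.21617208] [ 9.82558692e-01 -1.85950855e-01  8.31578840e-04  6.33348532e-05] 0.03745224890281671 [ 0.14843447 -0.12333428  0.0968133 ]
```

View pics/w2.png

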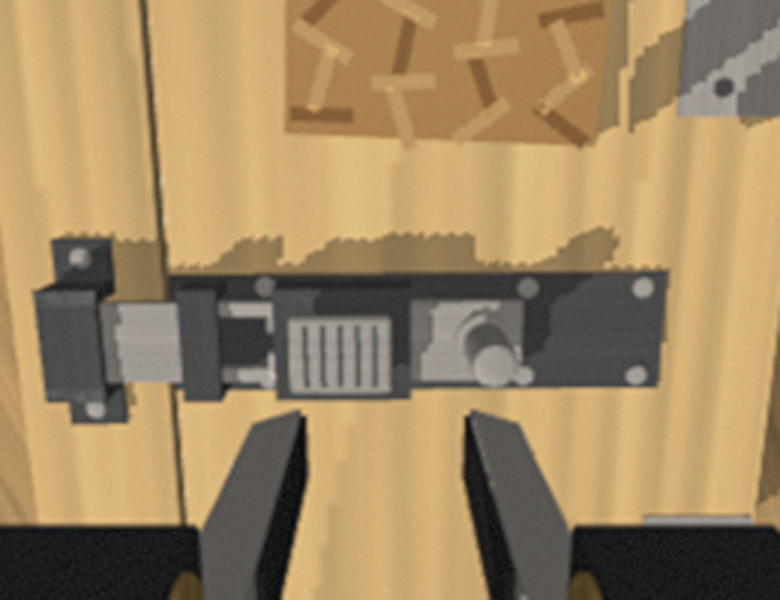

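The fingers straddle as planned and are still closing. The left finger lines up over the catch plate and the right finger over the gap before the knob at (495,365).

Call:
servo_tool:
  commands:
    - [[0, 0, 0, 0, 0, 0, 0.745], [0, 0, 0, 0, 0, 0, 0.745], [0, 0, -2, 0, 0, 0, 0.745], [0, 0, -2, 0, 0, 0, 0.745], [0, 0, -1, 0, 0, 0, 0.745], [0, 0, 0, 0, 0, 0, 0.745], [0, 0, 0, 0, 0, 0, 0.745]]

```text
t: 3.5
eef_pos: [0.5235, -0.1126, 0.1658]
tcp_rot: [0.983, -0.186, 0.001, 0.0]
ft_force: [-0.3, 1.3, 0.2]
opening: 0.0242
```

```bash
python3 look.py w3
```

```text
3.5 [ 0.5234883  -0.11259849  0.16582989] [ 9.82607451e-01 -1.85694096e-01  5.45970964e-04  5.17121748e-05] 0.024171185657406325 [-0.26922694  1.26144101  0.23533776]
```

View pics/w3.png

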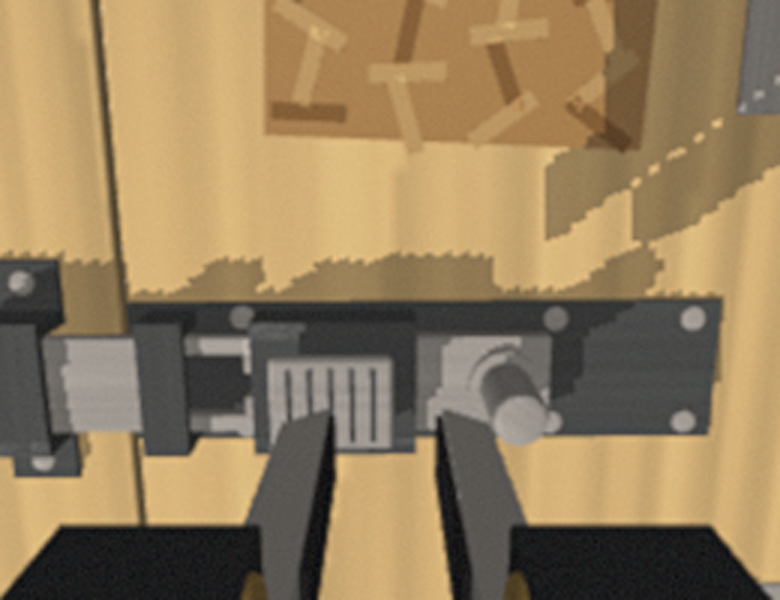

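Finger A is over the plate at (310,415). Finger B is just short of the knob: its edge is at about 490 and the knob's is at about 500. I'll back off 1 mm and lower onto the catch.

Call:
servo_tool:
  commands:
    - [[-0.09, 0.04, -0.4, 0, 0, 0, 0.745], [0, 0, -0.4, 0, 0, 0, 0.745], [0, 0, -0.2, 0, 0, 0, 0.745], [0, 0, -0.2, 0, 0, 0, 0.745], [0, 0, 0, 0, 0, 0, 0.745], [0, 0, 0, 0, 0, 0, 0.745]]

```text
t: 4.3
eef_pos: [0.5223, -0.1121, 0.1531]
tcp_rot: [0.983, -0.186, 0.0, 0.0]
ft_force: [-0.6, 0.0, 0.3]
opening: 0.024
```

Call:
servo_tool:
  commands:
    - [[0, 0, -0.2, 0, 0, 0, 0.745], [0, 0, 0, 0, 0, 0, 0.745], [0, 0, 0, 0, 0, 0, 0.745]]

```text
t: 4.68
eef_pos: [0.5222, -0.1121, 0.151]
tcp_rot: [0.983, -0.186, -0.0, -0.0]
ft_force: [-0.3, -0.0, -0.9]
opening: 0.0239
```

```bash
python3 look.py w4
```

```text
4.675 [ 0.52221923 -0.11211142  0.15104957] [ 9.82602606e-01 -1.85720536e-01 -2.54286361e-05 -1.26022591e-05] 0.023880795010781657 [-0.26029902 -0.01950059 -0.8550454 ]
```

View pics/w4.png

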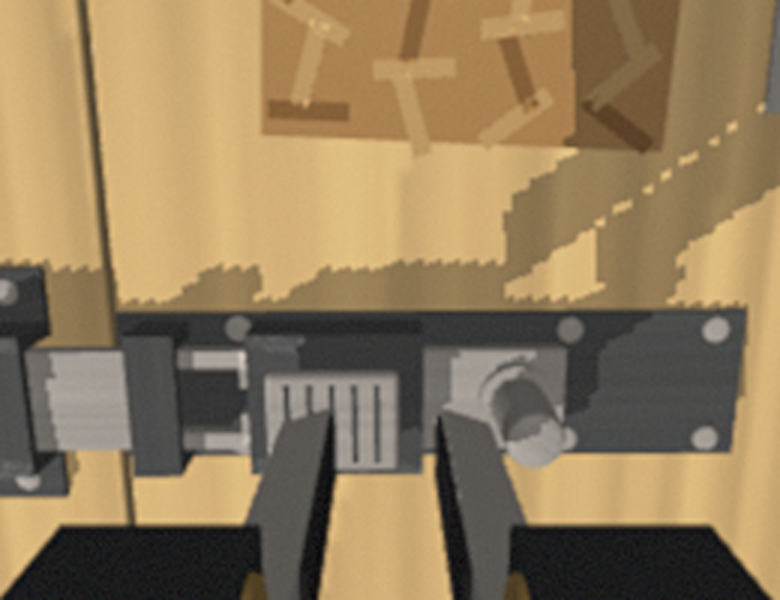

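Finger A overlaps the plate, but I feel no force yet. I'll keep lowering in small steps.

Call:
servo_tool:
  commands:
    - [[0, 0, -0.15, 0, 0, 0, 0.745], [0, 0, 0, 0, 0, 0, 0.745], [0, 0, 0, 0, 0, 0, 0.745]]

```text
t: 5.1
eef_pos: [0.5222, -0.1121, 0.1495]
tcp_rot: [0.983, -0.186, -0.0, 0.0]
ft_force: [0.4, -0.7, -0.3]
opening: 0.024
```

```bash
python3 look.py w5; python3 - <<'E'
from h import *
import cv2
s=optics.capture("side")[:,:,::-1]; cv2.imwrite("pics/s5.png",cv2.resize(s[120:240,240:370],None,fx=5,fy=5,interpolation=cv2.INTER_CUBIC))
E
```

```text
5.1 [ 0.52222645 -0.11212     0.14953967] [ 9.82604580e-01 -1.85710093e-01 -9.84353318e-06  6.29274018e-06] 0.02402753861953714 [ 0.42326962 -0.70316178 -0.34840947]
```

View pics/s5.png

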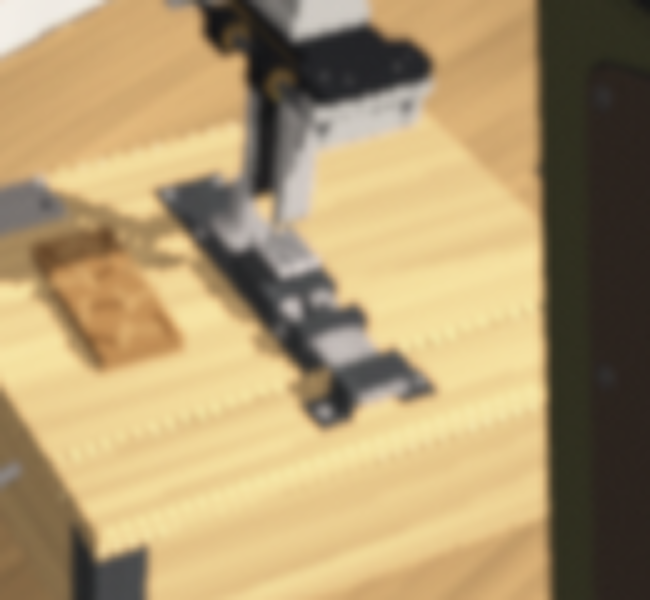

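View pics/w5.png

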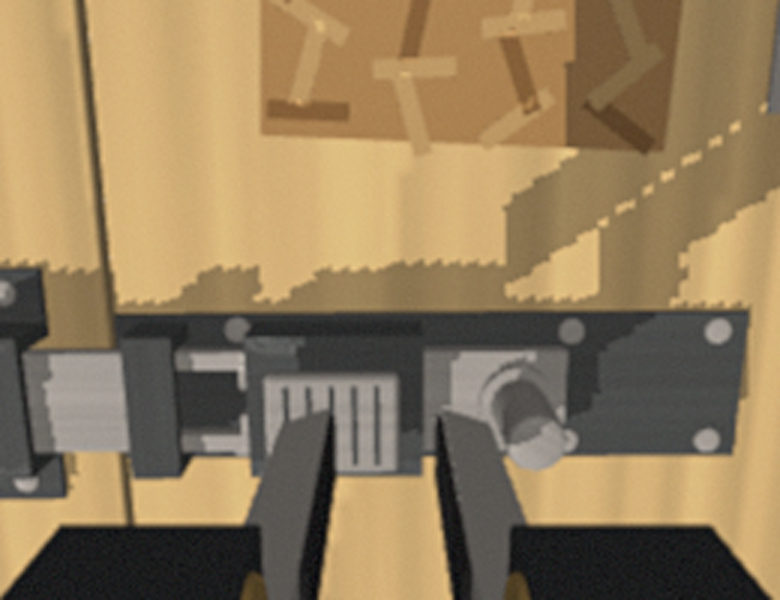

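```bash
python3 - <<'E'
from h import *
np.set_printoptions(precision=1,suppress=True)
s=r.read_state();p,q=s["eef_pos"],s["tcp_rot"];R=Ro.from_quat(q).as_matrix()
def pr(X):
    m=optics.camera_model("side");c=m["K"]@(m["R"]@X+m["t"]);u=c[:2]/c[2];return (u-[240,120])*5
def wz(X):
    M=optics.camera_model("wrist");T=np.linalg.inv(M["tool_from_camera"]);c=M["K"]@(T[:3,:3]@X+T[:3,3]);return (c[:2]/c[2]-[130,80])*3
print("tcp",pr(p))
for x in(-.0245,-.012,.012,.0245):
  for y in(-.008,0,.008): print(x,y,pr(p+R@np.array([x,y,0])),wz(np.array([x,y,0.])))
C=np.array([.5086,-.1078,.156])
for z in (.156,.148):
  C[2]=z
  print("catch",z,pr(C),(R.T@(C-p))*1000,wz(R.T@(C-p)))
  for sx in(-.018,.018): print([ (pr(C+R@np.array([sx,sy,0])),wz(R.T@(C-p)+np.array([sx,sy,0]))) for sy in(-.014,.014)])
E
```

```text
tcp [267.6 241. ]
-0.0245 -0.008 [275.9 268.5] [293.7 384.1]
-0.0245 0 [288.2 264.9] [294.6 411.9]
-0.0245 0.008 [300.5 261.3] [295.4 439.2]
-0.012 -0.008 [265.4 256.2] [339.8 384.1]
-0.012 0 [277.6 252.6] [340.2 411.9]
-0.012 0.008 [289.8 249.1] [340.6 439.2]
0.012 -0.008 [245.6 233. ] [428.2 384.2]
0.012 0 [257.7 229.5] [427.8 412. ]
0.012 0.008 [269.8 226.1] [427.4 439.2]
0.0245 -0.008 [235.6 221.2] [474.2 384.2]
0.0245 0 [247.6 217.8] [473.4 412. ]
0.0245 0.008 [259.6 214.4] [472.5 439.2]
catch 0.156 [281.8 245.6] [-14.3   1.   -6.4] [330.4 423.7]
[(array([275.5, 269.8]), array([260.7, 373.5])), (array([318.8, 257. ]), array([264.8, 472.2]))]
[(array([245.4, 234.3]), array([398.1, 373.5])), (array([287.9, 222.1]), array([397.7, 472.2]))]
catch 0.148 [280.8 256.6] [-14.3   1.    1.6] [332.3 413.3]
[(array([274.6, 280.8]), array([265.2, 364.7])), (array([317.6, 268.1]), array([269. , 460.3]))]
[(array([244.6, 245.3]), array([397.6, 364.7])), (array([286.9, 233.1]), array([397.2, 460.3]))]
```

The wrist picture matches a plate still at 156 mm. Both cameras show the finger ends well above the stated TCP: wrist tip row 412 where 384 was expected, and side row 220 where about 262 was expected. The tips must end about 20–25 mm short of the TCP, so I'll lower by force.

Call:
servo_tool:
  commands:
    - [[0, 0, -0.4, 0, 0, 0, 0.745], [0, 0, -0.4, 0, 0, 0, 0.745], [0, 0, -0.2, 0, 0, 0, 0.745], [0, 0, 0, 0, 0, 0, 0.745]]

```text
t: 5.7
eef_pos: [0.5221, -0.1121, 0.1394]
tcp_rot: [0.983, -0.186, -0.0, -0.0]
ft_force: [-0.3, 0.6, 0.0]
opening: 0.0242
```

```bash
python3 look.py w6
```

```text
5.7 [ 0.52214696 -0.11209944  0.13935371] [ 9.82604673e-01 -1.85709521e-01 -1.72369668e-04 -2.38636378e-06] 0.024174894992343234 [-0.27989673  0.63332917  0.02251097]
```

View pics/w6.png

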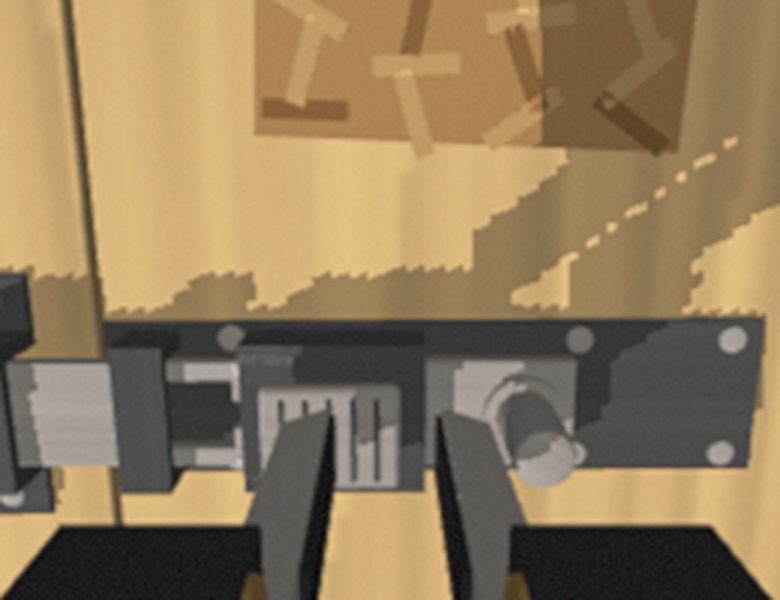

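The finger's shadow now falls on the plate at (375,435), so contact is near.

Call:
servo_tool:
  commands:
    - [[0, 0, -0.3, 0, 0, 0, 0.745], [0, 0, 0, 0, 0, 0, 0.745], [0, 0, 0, 0, 0, 0, 0.745]]

```text
t: 6.12
eef_pos: [0.5222, -0.1121, 0.1365]
tcp_rot: [0.983, -0.186, -0.0, 0.0]
ft_force: [-0.0, 0.2, 0.1]
opening: 0.0241
```

Call:
servo_tool:
  commands:
    - [[0, 0, -0.2, 0, 0, 0, 0.745], [0, 0, 0, 0, 0, 0, 0.745], [0, 0, 0, 0, 0, 0, 0.745]]

```text
t: 6.5
eef_pos: [0.5222, -0.1121, 0.1346]
tcp_rot: [0.983, -0.186, 0.0, -0.0]
ft_force: [-0.3, -0.6, 0.5]
opening: 0.0239
```

```bash
python3 look.py w7
```

```text
6.5 [ 0.52224425 -0.11210184  0.1345602 ] [ 9.82599792e-01 -1.85735423e-01  9.29917878e-06 -1.69184700e-05] 0.023924615220202314 [-0.31087213 -0.62957698  0.49425628]
```

View pics/w7.png

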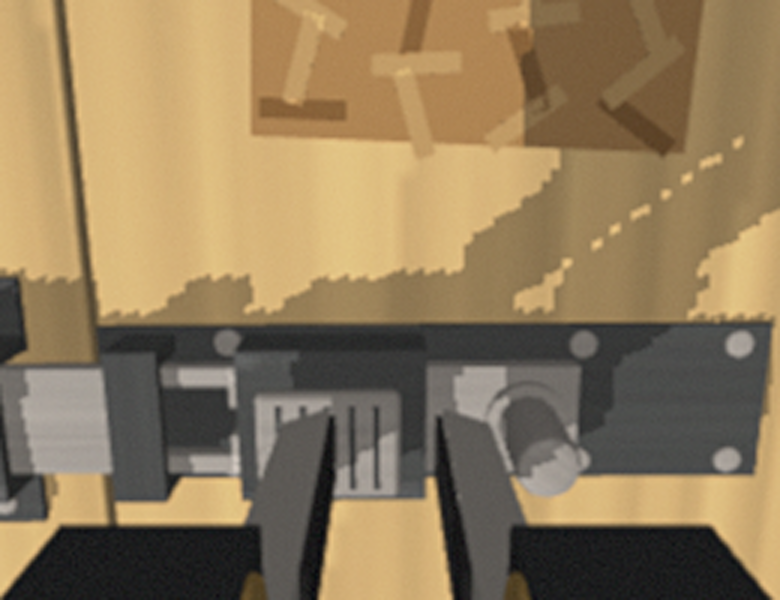

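Call:
servo_tool:
  commands:
    - [[0, 0, -0.2, 0, 0, 0, 0.745], [0, 0, 0, 0, 0, 0, 0.745], [0, 0, 0, 0, 0, 0, 0.745]]

```text
t: 6.92
eef_pos: [0.5222, -0.1121, 0.1325]
tcp_rot: [0.983, -0.186, -0.0, -0.0]
ft_force: [-0.4, -0.8, -0.4]
opening: 0.0241
```

Call:
servo_tool:
  commands:
    - [[0, 0, -0.2, 0, 0, 0, 0.745], [0, 0, 0, 0, 0, 0, 0.745], [0, 0, 0, 0, 0, 0, 0.745]]

```text
t: 7.3
eef_pos: [0.5223, -0.1121, 0.1307]
tcp_rot: [0.983, -0.186, 0.0, 0.0]
ft_force: [0.2, 0.5, 3.2]
opening: 0.0243
```

```bash
python3 look.py w8;python3 - <<'E'
from h import *
import cv2
s=optics.capture("side")[:,:,::-1]; cv2.imwrite("pics/s8.png",cv2.resize(s[120:220,240:350],None,fx=6,fy=6,interpolation=cv2.INTER_CUBIC))
E
```

```text
7.3 [ 0.52232051 -0.11214932  0.13073438] [ 9.82599578e-01 -1.85736499e-01  1.51498870e-04  1.46806227e-05] 0.024293895243416776 [0.22575396 0.45132647 3.23130276]
```

View pics/s8.png

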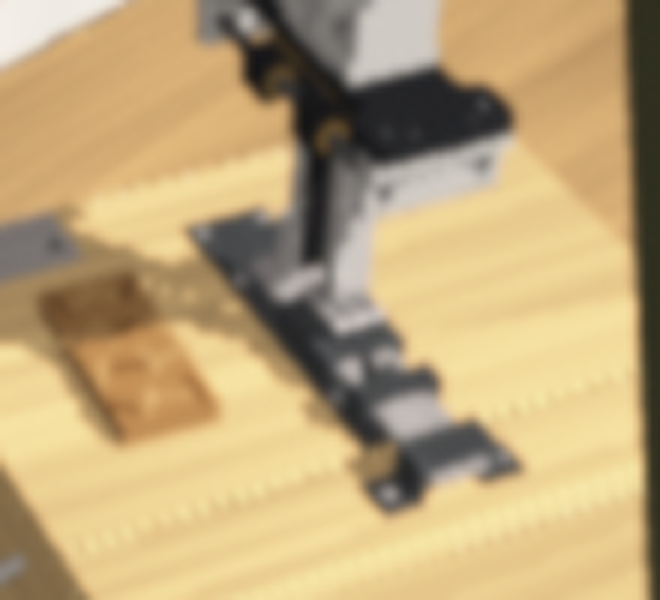

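View pics/w8.png

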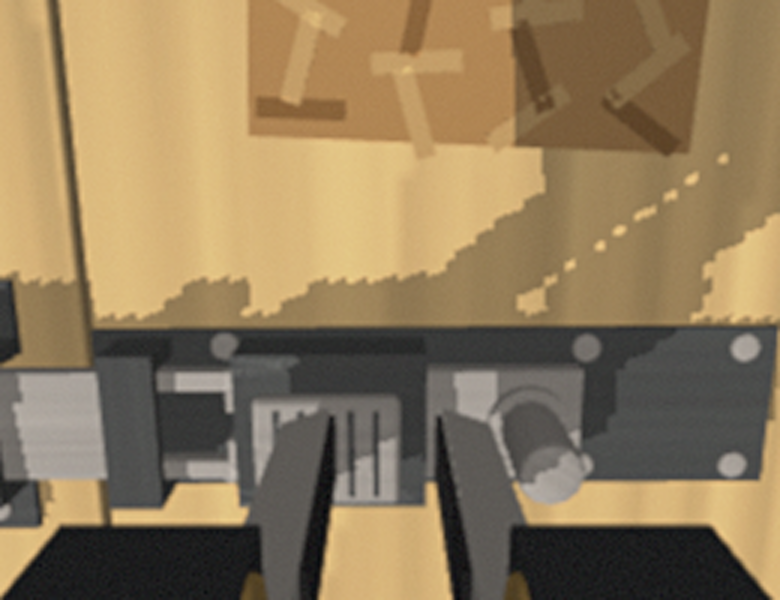

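Contact: 3.2 N at TCP z = 0.131, with the tip on the catch at 156 mm. Now pressing.

Call:
servo_tool:
  commands:
    - [[0, 0, -0.3, 0, 0, 0, 0.745], [0, 0, -0.3, 0, 0, 0, 0.745], [0, 0, -0.1, 0, 0, 0, 0.745], [0, 0, 0, 0, 0, 0, 0.745], [0, 0, 0, 0, 0, 0, 0.745]]

```text
t: 8.02
eef_pos: [0.5223, -0.1121, 0.1237]
tcp_rot: [0.983, -0.186, 0.0, 0.0]
ft_force: [-0.9, 0.5, 7.1]
opening: 0.0237
```

Call:
servo_tool:
  commands:
    - [[0, 0, -0.1, 0, 0, 0, 0.745], [0, 0, 0, 0, 0, 0, 0.745], [0, 0, 0, 0, 0, 0, 0.745]]

```text
t: 8.4
eef_pos: [0.5223, -0.1122, 0.1228]
tcp_rot: [0.983, -0.186, 0.0, 0.0]
ft_force: [-1.8, 0.0, 6.2]
opening: 0.024
```

```bash
python3 look.py w9
```

```text
8.4 [ 0.52232142 -0.11215277  0.12276091] [ 9.82599486e-01 -1.85736954e-01  1.82527961e-04  1.98625576e-05] 0.02399635731244638 [-1.78385341  0.02199553  6.20035359]
```

View pics/w9.png

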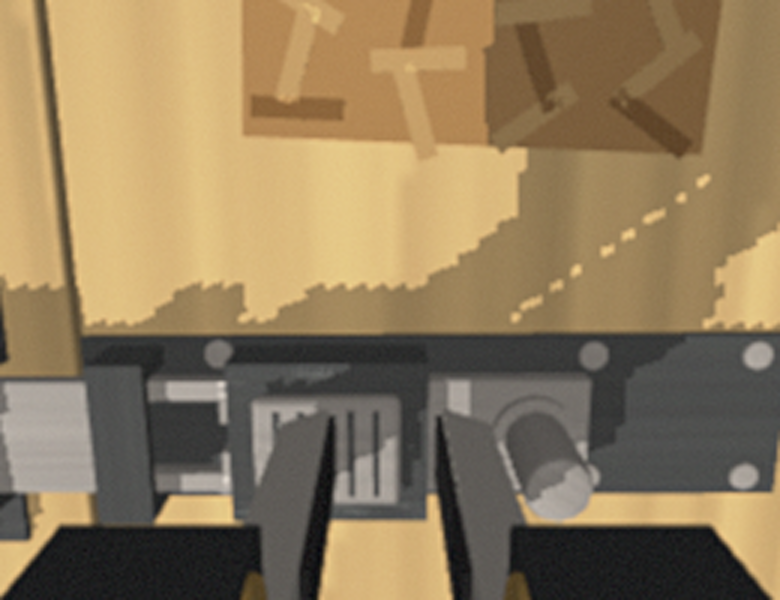

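The catch is down about 8 mm. I'll press a touch more, then open the fingers while translating: A stays put and B pushes the knob.

Call:
servo_tool:
  commands:
    - [[0, 0, -0.05, 0, 0, 0, 0.745], [0.1, -0.04, 0, 0, 0, 0, 0.722], [0.1, -0.04, 0, 0, 0, 0, 0.698], [0.1, -0.04, 0, 0, 0, 0, 0.675], [0.1, -0.04, 0, 0, 0, 0, 0.651], [0.1, -0.04, 0, 0, 0, 0, 0.628], [0.1, -0.04, 0, 0, 0, 0, 0.605], [0.1, -0.04, 0, 0, 0, 0, 0.581], [0.1, -0.04, 0, 0, 0, 0, 0.558], [0, 0, 0, 0, 0, 0, 0.558]]

```text
t: 9.7
eef_pos: [0.5305, -0.1153, 0.1226]
tcp_rot: [0.983, -0.186, 0.0, -0.0]
ft_force: [-1.8, 1.0, 9.7]
opening: 0.041
```

```bash
python3 look.py w10
```

```text
9.7 [ 0.53046654 -0.11529823  0.12256218] [ 9.82610501e-01 -1.85678394e-01  3.69849489e-04 -2.61969374e-05] 0.04097441281239418 [-1.76309398  1.00729508  9.70721163]
```

View pics/w10.png

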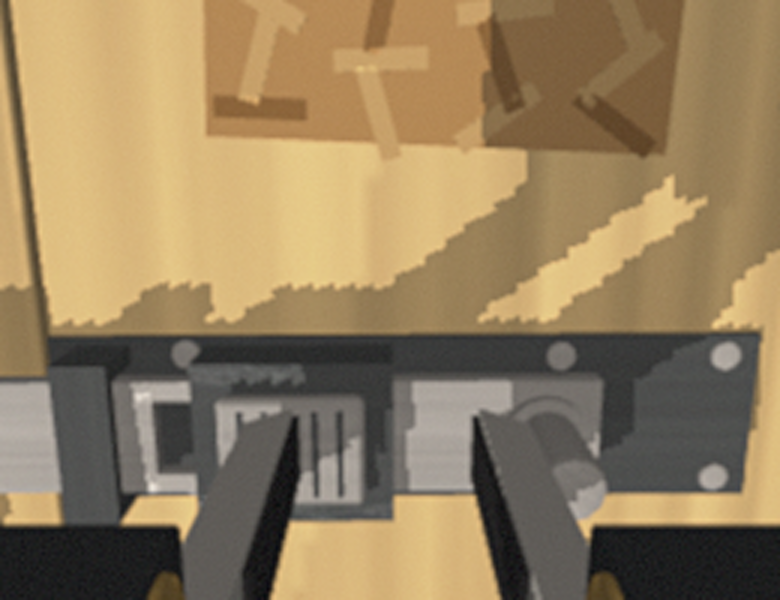

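The knob has moved about 12 mm and finger A is still on the plate at (270,420). Continuing.

Call:
servo_tool:
  commands:
    - [[0.1, -0.04, 0, 0, 0, 0, 0.535], [0.1, -0.04, 0, 0, 0, 0, 0.511], [0.1, -0.04, 0, 0, 0, 0, 0.488], [0.1, -0.04, 0, 0, 0, 0, 0.465], [0.1, -0.04, 0, 0, 0, 0, 0.441], [0.1, -0.04, 0, 0, 0, 0, 0.418], [0.1, -0.04, 0, 0, 0, 0, 0.395], [0.1, -0.04, 0, 0, 0, 0, 0.372], [0.1, -0.04, 0, 0, 0, 0, 0.349], [0.1, -0.04, 0, 0, 0, 0, 0.326], [0, 0, 0, 0, 0, 0, 0.326]]

```text
t: 11.12
eef_pos: [0.5406, -0.1192, 0.1226]
tcp_rot: [0.983, -0.186, 0.001, -0.0]
ft_force: [-0.2, 1.5, 9.3]
opening: 0.0635
```

```bash
python3 look.py w11
```

```text
11.125 [ 0.54059664 -0.11924213  0.12258309] [ 9.82617718e-01 -1.85639839e-01  5.14344234e-04 -7.59161894e-05] 0.06353942457694638 [-0.22644712  1.47732787  9.25531246]
```

View pics/w11.png

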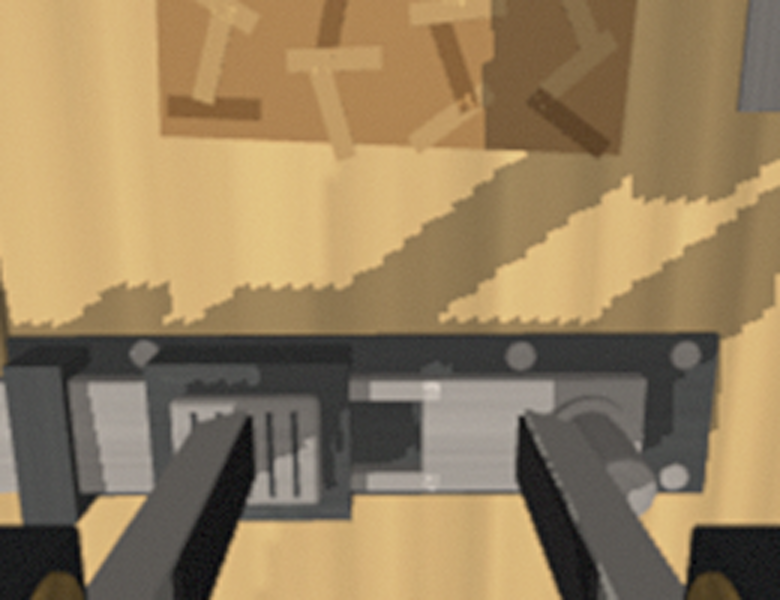

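The bar's tail moved from column 590 to 645 in the tool frame, plus 19.6 mm of tool travel, so the bolt is about 34 mm drawn. A few more millimetres to the stop.

Call:
servo_tool:
  commands:
    - [[0.1, -0.04, 0, 0, 0, 0, 0.303], [0.1, -0.04, 0, 0, 0, 0, 0.28], [0, 0, 0, 0, 0, 0, 0.28], [0, 0, 0, 0, 0, 0, 0.28]]

```text
t: 11.68
eef_pos: [0.5426, -0.12, 0.1225]
tcp_rot: [0.983, -0.186, 0.001, -0.0]
ft_force: [-0.5, 1.4, 8.1]
opening: 0.0675
```

```bash
python3 look.py w12
```

```text
11.675 [ 0.54259257 -0.12003753  0.12254909] [ 9.82617939e-01 -1.85638633e-01  5.27700031e-04 -7.39720083e-05] 0.06753942025461196 [-0.52829909  1.37420708  8.11721503]
```

View pics/w12.png

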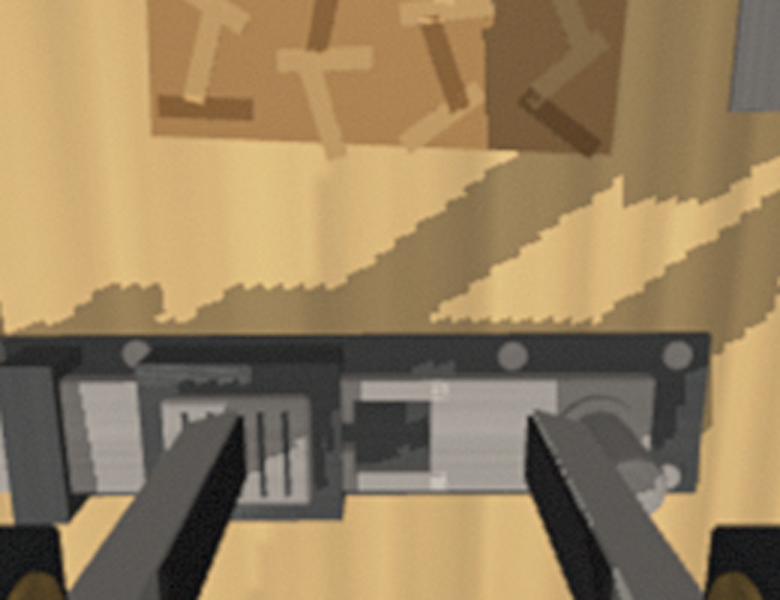

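Call:
servo_tool:
  commands:
    - [[0.05, -0.02, 0, 0, 0, 0, 0.267], [0.05, -0.02, 0, 0, 0, 0, 0.255], [0, 0, 0, 0, 0, 0, 0.255], [0, 0, 0, 0, 0, 0, 0.255]]

```text
t: 12.22
eef_pos: [0.542, -0.1198, 0.1225]
tcp_rot: [0.983, -0.186, -0.001, -0.0]
ft_force: [-16.3, 6.8, 16.8]
opening: 0.0695
```

```bash
python3 look.py w13
```

```text
12.225 [ 0.54200965 -0.11979573  0.1225499 ] [ 9.82623185e-01 -1.85605379e-01 -1.48178372e-03 -3.51170145e-04] 0.06953806017018728 [-16.28499853   6.81210237  16.75454552]
```

View pics/w13.png

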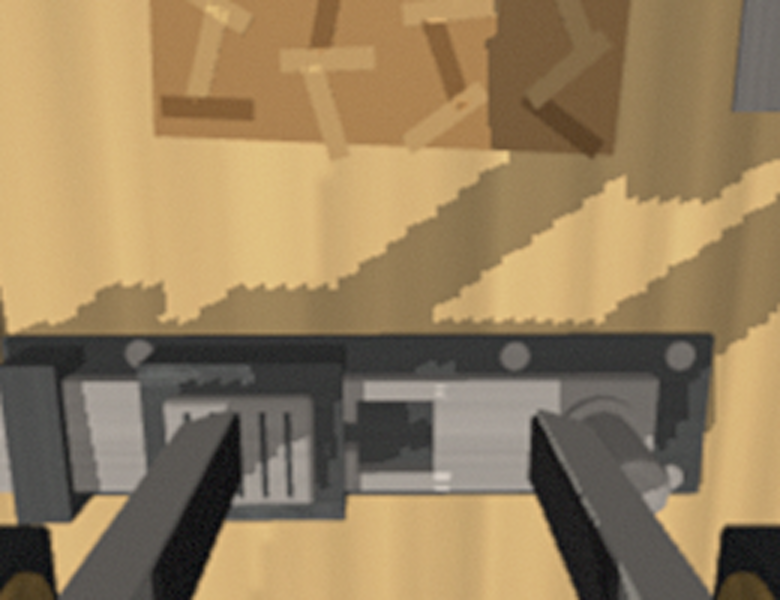

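The force rose to about 17 N along the bolt with no further motion, so it is at the stop. I'll relieve the push, then lift straight up.

Call:
servo_tool:
  commands:
    - [[-0.1, 0.04, 0, 0, 0, 0, 0.27], [0, 0, 0, 0, 0, 0, 0.28], [0, 0, 0, 0, 0, 0, 0.28]]

```text
t: 12.65
eef_pos: [0.5415, -0.1196, 0.1224]
tcp_rot: [0.983, -0.186, -0.001, -0.0]
ft_force: [-7.2, 3.7, 12.3]
opening: 0.0675
```

Call:
servo_tool:
  commands:
    - [[0, 0, 0.3, 0, 0, 0, 0.28], [0, 0, 0.4, 0, 0, 0, 0.28], [0, 0, 0.5, 0, 0, 0, 0.28], [0, 0, 1, 0, 0, 0, 0.28], [0, 0, 2, 0, 0, 0, 0.28], [0, 0, 3, 0, 0, 0, 0.28], [0, 0, 4, 0, 0, 0, 0.28], [0, 0, 4, 0, 0, 0, 0.28], [0, 0, 0, 0, 0, 0, 0.28], [0, 0, 0, 0, 0, 0, 0.28]]

```text
t: 13.9
eef_pos: [0.542, -0.1201, 0.2732]
tcp_rot: [0.983, -0.186, -0.0, -0.0]
ft_force: [-0.3, -0.4, -0.0]
opening: 0.0675
```

```bash
python3 look.py w14; python3 - <<'E'
from h import *
import cv2
s=optics.capture("side")[:,:,::-1]; cv2.imwrite("pics/s14.png",cv2.resize(s[120:240,210:350],None,fx=5,fy=5,interpolation=cv2.INTER_CUBIC))
E
```

```text
13.9 [ 0.54200114 -0.12010181  0.27324846] [ 9.82598425e-01 -1.85741998e-01 -4.94439784e-04 -2.87888905e-05] 0.06749986098108468 [-0.31908889 -0.40916854 -0.04962524]
```

View pics/w14.png

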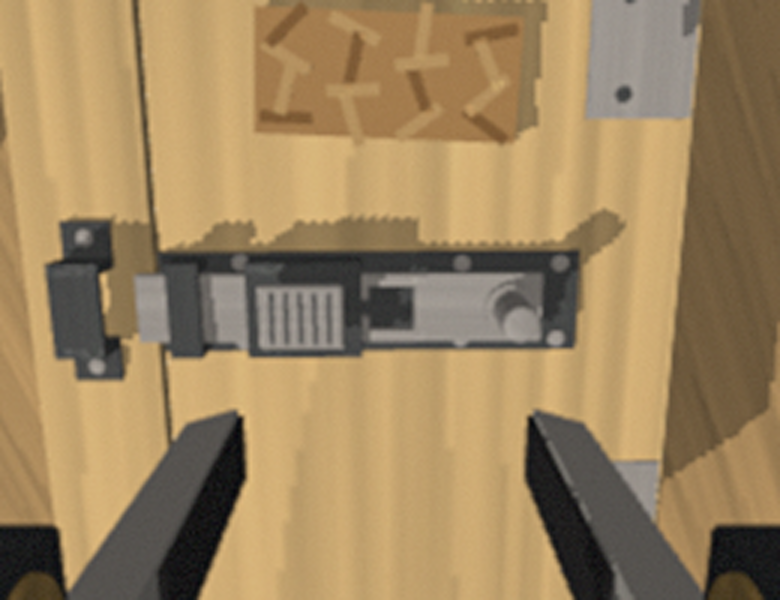

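View pics/s14.png

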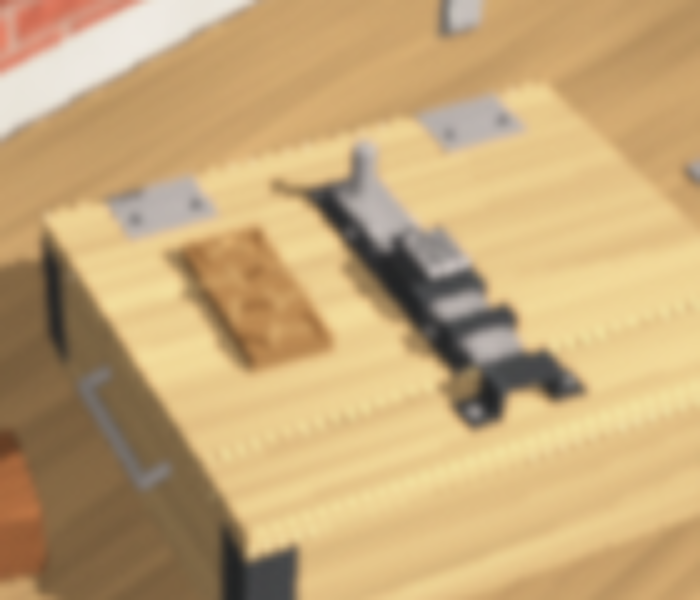

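The bolt nose is clear of the keeper, the plate spans about (257–343, 285–350), and the knob top is at (522,322). Next I'll check the knob distance and the plate height.

```bash
python3 - <<'E'
from h import *
s=r.read_state();p,q=s["eef_pos"],s["tcp_rot"]
Z=lambda x,y:(130+(x+.5)/3-.5,80+(y+.5)/3-.5)
k=wray(*Z(522,322),.170,p,q)
for z in(.148,.1505,.156):
  c=wray(*Z(300.5,317.5),z,p,q); w=wray(*Z(343,317),z,p,q)-wray(*Z(257,317),z,p,q)
  print(z,c,"dist",np.linalg.norm((k-c)[:2]),"width",np.linalg.norm(w))
print(k, "knob travel",np.linalg.norm((k-[.5575,-.1263,.170])))
E
```

```text
0.148 [ 0.50714092 -0.10900605  0.148     ] dist 0.09083332776898054 width 0.03672285450972183
0.1505 [ 0.50761516 -0.10856252  0.1505    ] dist 0.09053404267719789 width 0.036444599992771685
0.156 [ 0.50865847 -0.10758676  0.156     ] dist 0.08988861913243291 width 0.03583244005548146
[ 0.59287596 -0.13900933  0.17      ] knob travel 0.037589701453406954
```

At 156 mm the plate falls within 0.2 mm of where it was at rest, so it is up. The knob has travelled 37.6 mm.

```bash
python3 -c "
from bench import r
print(r.sign_off())"
```

```text
the job is handed in; nothing more can be done
None
```

The bolt is drawn and the catch has sprung back up to hold it. I handed the job in at about 14 s of the 38 s, and the hand-in gave no verdict.

I pressed the catch about 8 mm down with one fingertip. I then opened the fingers while shifting the arm, so the first fingertip stayed on the catch and the other pushed the knob back to its stop. After easing off the push I lifted straight up.

**Final checks**
- **Bolt:** the wrist picture puts the knob's travel at 37.6 mm of 38 mm, and the bolt's nose is clear of the keeper.
- **Catch:** the plate sits within 0.2 mm of its rest position when taken at 156 mm height, against a clearly worse match when taken as pressed. I take it as sprung up.
- **Lid and offcut:** the lid looks shut and the offcut looks unmoved. I judged both by eye from the pictures.
- **Glue, mallet and square:** I did not measure these again at the end. The force readings showed no contact away from the bolt.
- **Robot:** it is clear of everything, with the force reading near zero.

**What disagreed**
- **Fingertip position:** the fingertips end about 25 mm short of the stated tool point, shown by both cameras and by touch. Contact came at tool height 0.131 m instead of 0.156 m, so I lowered by force instead.
- **Force at the stop:** the push at the end of travel rose briefly to about 17 N sideways and 17 N vertically before I eased off.

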